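Tamp the iron ballast level in a headphone test base

ROBOT

A 6-joint arm with a two-finger parallel gripper is mounted at the origin on the work surface. World frame = base frame: x ahead of the robot, y to its left, z up, the work surface at z = 0. Lengths are in m, angles in rad, forces in N, time in s.
With the tool pointing down it reaches from about 0.3 to 0.875 m from the base axis. Payload 6.4 kg.
Tool frame: the origin (TCP) lies at the centre of the arm's flange, where the gripper is bolted on; the fingertips stand 173 mm ahead of it and the grasp point (between the pads) lies 155 mm ahead of it; z points along the fingers, y is the line along which they close (so a half turn about z gives the same grasp; the last joint's range is limited). The gripper opens to 85 mm and grips with 20 to 120 N. Pads are 22 mm wide; open, the fingers measure 114 mm over their backs; the gripper's body (76 mm by 85 mm) begins 54 mm behind the grasp point. The pads swing forward as they close: fully open they stand 13 mm farther back than shut.
Start: joints at [-1.364, 0.181, 1.607, -0, 1.354, -0.206], TCP at [0.231, -0.527, 0.405] pointing down, gripper open.
Joint ranges: [-2.99, 2.99], [-0.89, 2.07], [0.3, 2.58], [-1.14, 4.28], [0, 2.63], [-3.12, 3.12]. Speed limits (rad/s): [2.57, 2.57, 3.01, 3.14, 3.14, 3.14].

INTERFACE

Orientations are given as a unit quaternion [x, y, z, w].
In Python, from rig import manip, optics gives the robot as it stands. The module is installed in compiled form; this text tells all that it offers. Calls block until the motion is done:
- manip.move_to(position, orientation): joint-space move of the TCP to a pose.
- manip.move_straight(position, attitude=None, max_speed=0.15): straight line of the TCP; attitude=None keeps the orientation; max_speed is the mean speed in m/s.
- manip.move_joints(angles): joint-space move.
- manip.command_gripper(opening, newtons=None): finger opening in m; newtons is the grip in N (None keeps the last); returns when the fingers have stopped.
- manip.hold(seconds).
- manip.inverse_kinematics(position, orientation): joint angles nearest the present ones, or None.
- manip.read_state(): the state.
- optics.capture(name): name is "scene" or "top" or "wrist"; returns a dict with "frame" (480x640x3 uint8, red, green, blue), "z_map" (480x640 float32, m along the optical axis (not along the pixel's ray), 0 where there is no reading), "fov_y" (degrees; the focal length in pixels is half the picture's height over the tangent of half this angle, whatever the lens; pixels are square), "cx", "cy" (the principal point, pixels), "k1" (the pictures are not rectified: a ray, as slopes to the right and down, at radius r is drawn at 1 + k1 r^2 times it, then the intrinsics apply), "T" (4x4, takes a point from camera to world coordinates); the wrist camera has in their place "hand_eye" (4x4, takes a point from camera to tool coordinates, whose origin is the TCP and whose axes are the flange's). Camera axes: x right, y up, looking along -z (the intrinsics and any distortion apply to the point x, -y, -z); pixel columns grow to the right and rows downward; lengths in m; the calibration is good to about 2 mm. A picture is of the moment at which its call begins: read the wrist's pose just before it.
A pose or a line that the arm cannot do raises manip.IKError and nothing moves.
- manip.finish_job(): hands the job in; it is judged then, once.
Trained networks look in the newest picture that a camera, given by its name, has taken for a name from the list of things; names that differ only in an ending like _2 or _b are one class to them, and where a whole thing is asked for, a point or a joint stands for the part that bears it (a point fixed in the world has none). Each returns a list of dicts, best first, with "confidence" (0 to 1); they miss things now and then, are a little off and sometimes report something else, mostly with a low value. They report only what shows in the picture. A call takes as long as a camera call.
- optics.spot_in(thing, camera): "pixel" ([row, column] in pixels, amid what is visible of it).
The state is a dict: "time": time; "joint_pos": joint angles; "qd": joint speeds; "joint_torque": joint torques, N m; "tool_pos": TCP position; "ee_rot": TCP orientation; "wrist_force": force on the tool from outside, world axes, zero at the start; "torque": the same for the moment, N m; "gripper_width": finger opening in m; "grip_force": force on a finger pad.
Only numpy, scipy, OpenCV 4.12 (cv2) and the standard library are available. Lean on these libraries where they do the work, as an engineer would, in place of code of your own. Each camera call takes 0.05 s, during which the arm holds its last target. There are 200 camera calls.

TASK

Take the tamper from its dish and tamp the loose iron ballast in the open bay of the test base down until no piece stays perched on the others and all lie bedded together, level below the rim, finishing with a firm, steady press on the levelled ballast (a good two kilos, held for a moment). Push with the tamper only and feel your way: the glued ply floor must never be struck or leaned on with more than three kilos. Then stand the tamper upright in its dish again, let go, and leave everything else, the spare pieces too, alone.

Things in the scene. Friction and masses are not known exactly. Their poses are not given: they have to be found in the camera images.
- base: the plywood test base: 120 x 240 mm on plan (its x and y), fast on the bench on rubber feet, rim 50 mm above the bench; origin under its middle. Its -y half is closed by a screwed aluminium cover with a round grey ear coupler (top 79 mm above the bench); its +y half is the open ballast bay, 99 (x) by 96 mm inside between 9 to 12 mm ply walls, floor 10 mm above the bench, 40 mm deep
- bay_floor (a point): point on the floor of the open bay, 60 mm along +y from the middle of the base, 48 mm from the bay's -x, -y and +y ply walls and 51 mm from its +x wall and 40 mm below the rim; x and y axes run along the bay's walls, z up. The ballast bed lies off-centre, between the -x ply wall and the sprung pads: about -48 to +37 mm in x, -48 to +48 mm in y
- pad_a (a joint): how far (m) the first of two sprung steel side pads is pushed back. They stand side by side along the bay's +x side (this one at its -y end), 46 mm wide, 33 mm high, faces 37.5 mm in +x from bay_floor. Each gives way in +x by up to 11 mm, its spring pushing back with 1.2 N at rest and 2.5 N at the end; they squeeze the ballast so that it cannot rattle
- pad_b (a joint): the same for the second pad, at the bay's +y end
- stone1_mid (a point): a rough blocky cast-iron ballast piece: point on its axis 14 mm above its underside. About 29 to 30 mm square, 26 to 34 mm high as cast (which is how high is not known), tapering by 3 to 7 mm a side to a flat top and underside, 110 g; z up. Starts on the bay's floor in one of two rows of three along y (beside the -x ply wall or the pads), or is one of the three spares on the board
- stone2_mid (a point): a rough blocky cast-iron ballast piece: point on its axis 14 mm above its underside. About 29 to 30 mm square, 26 to 34 mm high as cast (which is how high is not known), tapering by 3 to 7 mm a side to a flat top and underside, 110 g; z up. Starts on the bay's floor in one of two rows of three along y (beside the -x ply wall or the pads), or is one of the three spares on the board
- stone3_mid (a point): a rough blocky cast-iron ballast piece: point on its axis 14 mm above its underside. About 29 to 30 mm square, 26 to 34 mm high as cast (which is how high is not known), tapering by 3 to 7 mm a side to a flat top and underside, 110 g; z up. Starts on the bay's floor in one of two rows of three along y (beside the -x ply wall or the pads), or is one of the three spares on the board
- stone4_mid (a point): a rough blocky cast-iron ballast piece: point on its axis 14 mm above its underside. About 29 to 30 mm square, 26 to 34 mm high as cast (which is how high is not known), tapering by 3 to 7 mm a side to a flat top and underside, 110 g; z up. Starts on the bay's floor in one of two rows of three along y (beside the -x ply wall or the pads), or is one of the three spares on the board
- stone5_mid (a point): a rough blocky cast-iron ballast piece: point on its axis 14 mm above its underside. About 29 to 30 mm square, 26 to 34 mm high as cast (which is how high is not known), tapering by 3 to 7 mm a side to a flat top and underside, 110 g; z up. Starts on the bay's floor in one of two rows of three along y (beside the -x ply wall or the pads), or is one of the three spares on the board
- stone6_mid (a point): a rough blocky cast-iron ballast piece: point on its axis 14 mm above its underside. About 29 to 30 mm square, 26 to 34 mm high as cast (which is how high is not known), tapering by 3 to 7 mm a side to a flat top and underside, 110 g; z up. Starts on the bay's floor in one of two rows of three along y (beside the -x ply wall or the pads), or is one of the three spares on the board
- stone7_mid (a point): a rough blocky cast-iron ballast piece: point on its axis 14 mm above its underside. About 29 to 30 mm square, 26 to 34 mm high as cast (which is how high is not known), tapering by 3 to 7 mm a side to a flat top and underside, 110 g; z up. Starts perched in the valley between the two rows, 10 to 16 mm too high, its top at or above the rim; a firm steady push (6 to 25 N, yielding slowly, perhaps in several goes) forces it down between them as the pads give way
- stone8_mid (a point): a rough blocky cast-iron ballast piece: point on its axis 14 mm above its underside. About 29 to 30 mm square, 26 to 34 mm high as cast (which is how high is not known), tapering by 3 to 7 mm a side to a flat top and underside, 110 g; z up. Starts perched in the valley between the two rows, 10 to 16 mm too high, its top at or above the rim; a firm steady push (6 to 25 N, yielding slowly, perhaps in several goes) forces it down between them as the pads give way
- stone9_mid (a point): a rough blocky cast-iron ballast piece: point on its axis 14 mm above its underside. About 29 to 30 mm square, 26 to 34 mm high as cast (which is how high is not known), tapering by 3 to 7 mm a side to a flat top and underside, 110 g; z up. Starts on the bay's floor in one of two rows of three along y (beside the -x ply wall or the pads), or is one of the three spares on the board
- stone10_mid (a point): a rough blocky cast-iron ballast piece: point on its axis 14 mm above its underside. About 29 to 30 mm square, 26 to 34 mm high as cast (which is how high is not known), tapering by 3 to 7 mm a side to a flat top and underside, 110 g; z up. Starts on the bay's floor in one of two rows of three along y (beside the -x ply wall or the pads), or is one of the three spares on the board
- stone11_mid (a point): a rough blocky cast-iron ballast piece: point on its axis 14 mm above its underside. About 29 to 30 mm square, 26 to 34 mm high as cast (which is how high is not known), tapering by 3 to 7 mm a side to a flat top and underside, 110 g; z up. Starts on the bay's floor in one of two rows of three along y (beside the -x ply wall or the pads), or is one of the three spares on the board
- tamper_grip (a point): where to hold the tamper, on its axis, 105 mm above the underside of its foot. It stands upright in the dish: flat foot 42 x 42 x 12 mm (steel, rubber-faced beneath), round 20 mm wooden neck, then a square wooden handle 24 x 24 mm from 62 mm to 132 mm (its top) above the underside, red band at the handle's lower end. 0.24 to 0.39 kg. Axes along the sides of foot and handle, z up
- tamper_foot (a point): middle of the underside of the tamper's foot (same axes as tamper_grip)
- tamper: the tamper as a whole; its origin is the middle of the underside of its foot
- dish: the shallow steel dish where the tamper lives: 110 x 110 mm outside, rim 12 mm high and 3 mm thick, floor 3 mm above the bench, fast to the bench; origin at the middle of its underside
- board: brown wooden board 46 x 124 x 10 mm lying beside the base on its -x side, with the three spare ballast pieces standing on it in a row (their undersides as high as the bay's floor); origin under its middle; leave it and the spares
- cover: loose bay cover, an aluminium plate 118 x 118 x 3 mm flat on the bench; origin at the middle of its underside; leave it
- jar: clear small-parts jar 52 mm across, 62 mm high; origin under its middle; leave it

How it is judged:
On the way, in this order (a step that is already met when the one before it is completed fails the run):
1. the tamper is lifted clear of its dish (height (world z) of tamper_foot above 0.06 m), for 0.1 s.
2. no piece stands proud (the listed points less than 22.5 mm above the bay floor, so undersides less than 8.5 mm) while the tamper's foot, inside the bay, presses with more than 16 N for 0.3 s (z of each of stone1_mid, stone2_mid, stone3_mid, stone4_mid, stone5_mid, stone6_mid, stone7_mid, stone8_mid, stone9_mid, stone10_mid, stone11_mid in the frame of bay_floor below 0.0225 m and contact force between tamper_c0 and anything else above 16 N and z of tamper_foot in the frame of bay_floor below 0.038 m and horizontal distance between tamper_foot and bay_floor below 0.045 m), for 0.3 s.
At the end, for the whole second after the job is handed in: Every piece, in the bay or on the spare board, has its listed point less than 22.5 mm above the height of the bay floor (underside less than 8.5 mm off the floor, top below the rim); the tamper stands upright (within 0.08 rad), still and released on its dish floor, within 32 mm of its middle (z of each of stone1_mid, stone2_mid, stone3_mid, stone4_mid, stone5_mid, stone6_mid, stone7_mid, stone8_mid, stone9_mid, stone10_mid, stone11_mid in the frame of bay_floor below 0.0225 m and horizontal distance between tamper_foot and dish below 0.032 m and height (world z) of tamper_foot below 0.007 m and angle between tamper_foot's own z axis and vertical below 0.08 rad and linear speed of tamper below 0.02 m/s); the robot touches nothing.
It fails at once if the tamper's foot presses or strikes the ballast or the base with more than 30 N (contact force between tamper_c0 and anything else above 30 N and horizontal distance between tamper_foot and base below 0.16 m).
It fails at once if a ballast piece is touched by the gripper or arm instead of the tamper (contact force between any of the fingers, the arm and stone1 above 0.5 N or contact force between any of the fingers, the arm and stone2 above 0.5 N or contact force between any of the fingers, the arm and stone3 above 0.5 N or contact force between any of the fingers, the arm and stone4 above 0.5 N or contact force between any of the fingers, the arm and stone5 above 0.5 N or contact force between any of the fingers, the arm and stone6 above 0.5 N or contact force between any of the fingers, the arm and stone7 above 0.5 N or contact force between any of the fingers, the arm and stone8 above 0.5 N or contact force between any of the fingers, the arm and stone9 above 0.5 N or contact force between any of the fingers, the arm and stone10 above 0.5 N or contact force between any of the fingers, the arm and stone11 above 0.5 N).
It fails at once if a ballast piece is moved by more than 40 mm (taken out, or a spare disturbed) (distance of any of stone1_mid, stone2_mid, stone3_mid, stone4_mid, stone5_mid, stone6_mid, stone7_mid, stone8_mid, stone9_mid, stone10_mid, stone11_mid from where it was at the start of the episode above 0.04 m).
It fails at once if the loose cover or the jar is moved by more than 20 mm (distance of any of cover, jar from where it was at the start of the episode above 0.02 m).
It also fails if it takes over 72 s, if anything falls off the work surface, if the arm or the gripper's body presses on something with over 40 N, if the wrist force passes 120 N, or if a joint passes its speed limit or range.

## Working session

There is one attempt and no reset: what is moved stays moved. The work goes in short steps, each a Python script; the robot and the scene stay as the last script left them, time stands still between calls to the robot, and variables do not carry over. Pictures are saved under pics/ and viewed, at most 10 in all, crops included, and the job is handed in when it is done.

```bash
mkdir -p pics; cat > h.py <<'E'
import numpy as np, cv2
from rig import manip, optics
from scipy.spatial.transform import Rotation as R
def cloud(c):
    h,w=c["z_map"].shape; f=h/2/np.tan(np.radians(c["fov_y"])/2)
    v,u=np.mgrid[0:h,0:w].astype(float)
    K=np.array([[f,0,c["cx"]],[0,f,c["cy"]],[0,0,1]])
    p=cv2.undistortPoints(np.stack([u.ravel(),v.ravel()],1)[:,None],K,np.array([c["k1"],0,0,0.]))[:,0].reshape(h,w,2)
    z=c["z_map"].astype(float)
    P=np.stack([p[...,0]*z,-p[...,1]*z,-z,np.ones_like(z)],-1)
    if "T" in c: T=c["T"]
    else:
        s=c["state"]; M=np.eye(4); M[:3,:3]=R.from_quat(s["ee_rot"]).as_matrix(); M[:3,3]=s["tool_pos"]; T=M@c["hand_eye"]
    W=(P@np.asarray(T).T)[...,:3]; W[z==0]=np.nan
    return W
def cap(n,save=None):
    s=manip.read_state(); c=optics.capture(n); c["state"]=s
    if save: cv2.imwrite(f"pics/{save}.png",c["frame"][...,::-1])
    return c,cloud(c)
E
python3 - <<'E'
from h import *
np.set_printoptions(precision=4,suppress=True)
print(manip.read_state())
for n in ["top","scene"]:
    c,W=cap(n,n+"1")
    for t in ["tamper","dish","base","board","cover","jar","stone7_mid","tamper_grip"]:
        for d in optics.spot_in(t,n)[:12]:
            r,q=map(int,d["pixel"]); print(n,t,r,q,round(d["confidence"],2),W[r,q])
E
```

```text
{'time': 0.0, 'joint_pos': array([-1.3643,  0.1816,  1.608 , -0.    ,  1.3538, -0.2063]), 'qd': array([ 0.0011, -0.0004,  0.0009, -0.0001,  0.0007,  0.0012]), 'joint_torque': array([  0.0008, -44.4875, -35.1335,  -0.0003,   0.009 ,   0.    ]), 'tool_pos': array([ 0.2306, -0.5264,  0.4038]), 'ee_rot': array([ 0.9788,  0.205 , -0.    , -0.0009]), 'wrist_force': array([-0.3033,  0.4514, -0.7619]), 'torque': array([0.0418, 0.0334, 0.0098]), 'grip_force': 0.0, 'gripper_width': 0.08494886386827614}
top tamper 248 292 0.64 [0.5888 0.1546 0.1002]
top tamper 326 471 0.48 [ 0.4368 -0.2396  0.0375]
top dish 257 281 0.97 [0.5805 0.1819 0.0037]
top base 283 471 0.68 [ 0.5295 -0.2363  0.0528]
top board 337 454 0.9 [ 0.412  -0.2089  0.009 ]
top board 258 283 0.3 [ 0.5788  0.1775 -0.0005]
top cover 169 354 0.71 [0.7907 0.0203 0.0022]
top jar 291 145 0.71 [0.4914 0.4696 0.0604]
top jar 282 471 0.22 [ 0.5313 -0.235   0.0577]
top stone7_mid 289 440 0.66 [ 0.5147 -0.1689  0.0509]
top stone7_mid 257 283 0.66 [0.5807 0.1774 0.0035]
top stone7_mid 277 442 0.36 [ 0.5426 -0.1769  0.0338]
top tamper_grip 247 293 0.72 [0.5884 0.152  0.119 ]
scene dish 284 347 0.6 [0.5945 0.1785 0.0072]
scene base 199 242 0.65 [ 0.5489 -0.1975  0.0512]
scene cover 306 243 0.86 [0.7909 0.0233 0.0072]
scene cover 200 277 0.6 [ 0.485  -0.1296  0.0372]
scene jar 308 481 0.73 [0.5099 0.4754 0.0529]
scene jar 285 348 0.18 [0.5938 0.181  0.0045]
scene jar 199 279 0.16 [ 0.479  -0.1275  0.0377]
scene tamper_grip 266 343 0.6 [0.5996 0.1691 0.0698]
scene tamper_grip 211 268 0.53 [ 0.5353 -0.1179  0.0401]
```

```bash
python3 - <<'E'
from h import *
np.set_printoptions(precision=4,suppress=True)
manip.move_to([0.50,-0.19,0.42],manip.read_state()["ee_rot"])
c,W=cap("wrist","w_base"); np.save("w_base.npy",W); print(c["hand_eye"],c["fov_y"])
for t in ["base","stone7_mid"]:
    for d in optics.spot_in(t,"wrist")[:12]:
        r,q=map(int,d["pixel"]); print(t,r,q,round(d["confidence"],2),W[r,q])
manip.move_to([0.56,0.12,0.42],manip.read_state()["ee_rot"])
c,W=cap("wrist","w_tam"); np.save("w_tam.npy",W)
for t in ["tamper","dish"]:
    for d in optics.spot_in(t,"wrist")[:12]:
        r,q=map(int,d["pixel"]); print(t,r,q,round(d["confidence"],2),W[r,q])
print(manip.read_state()["time"])
a=cv2.imread("pics/w_base.png");b=cv2.imread("pics/w_tam.png");t=cv2.imread("pics/top1.png")
cv2.imwrite("pics/m1.png",cv2.resize(np.vstack([np.hstack([a,b]),np.hstack([t,cv2.imread("pics/scene1.png")])]),(800,600),interpolation=cv2.INTER_AREA))
E
```

```text
[[-0.0007  0.947   0.3213  0.0831]
 [ 1.      0.001  -0.0008  0.0004]
 [-0.001   0.3213 -0.947   0.0311]
 [ 0.      0.      0.      1.    ]] 60.48256585435004
base 196 377 0.59 [ 0.5321 -0.2289  0.0521]
base 195 243 0.18 [ 0.4848 -0.1251  0.0382]
stone7_mid 184 304 0.56 [ 0.5172 -0.1694  0.0533]
tamper 151 296 0.84 [0.6088 0.1554 0.1361]
dish 147 264 0.65 [0.5858 0.1858 0.0022]
3.9917
```

View pics/m1.png

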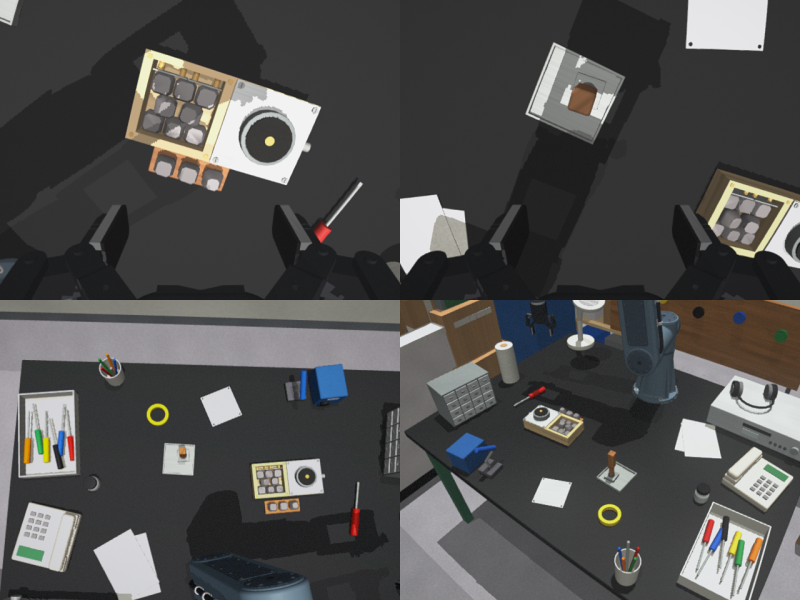

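```bash
python3 - <<'E'
from h import *
np.set_printoptions(precision=4,suppress=True)
def rect(P): 
    r=cv2.minAreaRect((P[:,:2]*1000).astype(np.float32)); return np.round(r[0],1),np.round(r[1],1),round(r[2],1),len(P)
W=np.load("w_base.npy"); P=W.reshape(-1,3); P=P[~np.isnan(P[:,0])]
B=P[(abs(P[:,0]-.52)<.16)&(abs(P[:,1]+.2)<.2)]
for lo,hi in [(.046,.056),(.048,.054)]:
    m=B[(B[:,2]>lo)&(B[:,2]<hi)]; print("base",rect(m),np.median(m[:,2]))
W=np.load("w_tam.npy"); P=W.reshape(-1,3); P=P[~np.isnan(P[:,0])]
D=P[(abs(P[:,0]-.585)<.09)&(abs(P[:,1]-.18)<.09)]
print("dish",rect(D[D[:,2]>.007]), "bench", np.median(P[abs(P[:,2])<.01][:,2]))
t=D[D[:,2]>.125]; print("top",rect(t),np.median(t[:,2]),np.median(t[:,:2],0))
for lo,hi in[(.07,.125),(.013,.02),(.012,.022)]:
    h=D[(D[:,2]>lo)&(D[:,2]<hi)&(np.hypot(D[:,0]-.595,D[:,1]-.165)<.042)]; print(lo,rect(h),np.median(h[:,:2],0))
# crops
a=cv2.imread("pics/w_base.png")[50:330,180:540];b=cv2.imread("pics/w_tam.png")[50:240,180:400]
cv2.imwrite("pics/m2.png",np.hstack([cv2.resize(a,(450,350)),cv2.resize(b,(350,350))]))
E
```

```text
base (array([ 525. , -212.1]), array([121.1, 240.7]), 6.2, 21320) 0.051980152916644484
base (array([ 525. , -212.1]), array([121.1, 240.7]), 6.2, 19998) 0.05195558558014454
dish (array([584.7, 158.7]), array([136.9, 114.6]), 88.0, 29841) bench -0.0003001147185557329
top (array([562.9, 141.3]), array([81.5, 91.1]), 71.4, 26714) 0.31618504698985717 [0.5531 0.1606]
0.07 (array([612.2, 156.5]), array([23.6,  2.9]), 89.0, 231) [0.6127 0.1566]
0.013 (array([600.9, 156.2]), array([42.5, 42.3]), 4.4, 914) [0.6131 0.1492]
0.012 (array([600.9, 156.2]), array([42.5, 42.3]), 4.4, 990) [0.6127 0.1504]
```

View pics/m2.png

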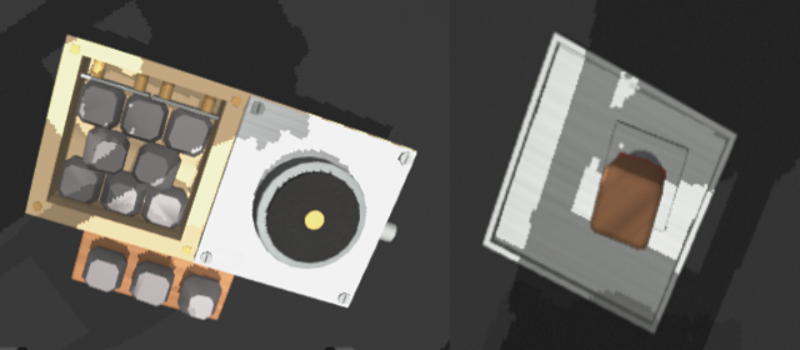

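```bash
python3 - <<'E'
from h import *
np.set_printoptions(precision=1,suppress=True)
W=np.load("w_tam.npy"); P=W.reshape(-1,3); P=P[~np.isnan(P[:,0])]
def rect(P): 
    r=cv2.minAreaRect((P[:,:2]*1000).astype(np.float32)); return np.round(r[0],1),np.round(r[1],1),round(r[2],1),len(P)
D=P[(abs(P[:,0]-.585)<.085)&(abs(P[:,1]-.18)<.085)]
m=(D[:,2]>.0095)&(D[:,2]<.015); print("dish",rect(D[m]))
t=D[(D[:,2]>.125)&(D[:,2]<.15)]; print("top",rect(t),np.median(t[:,2])*1e3)
W=np.load("w_base.npy"); a=np.radians(6.2)
x=W[...,0]-.5185; y=W[...,1]+.1525; bx=(np.cos(a)*x+np.sin(a)*y)*1e3; by=(-np.sin(a)*x+np.cos(a)*y)*1e3; bz=(W[...,2]-.002-.01)*1e3
# height grid in bay coordinates
for X in range(54,-57,-6):
    print(X,[int(np.nanmax(np.where((abs(bx-X)<3)&(abs(by-Y)<3),bz,-9))) for Y in range(-54,57,6)])
E
```

```text
dish (array([587. , 171.6]), array([110.9, 110.8]), 88.0, 2348)
top (array([600.6, 156.2]), array([24.4, 24.1]), 4.4, 1541) 134.33429959775694
54 [39, 39, 39, 39, 39, 39, 39, 39, 39, 39, 39, 39, 38, 39, 39, 40, 39, 39, 39]
48 [39, 39, 20, 20, -1, -1, 0, 19, 20, 0, 20, 20, 0, 0, 0, 20, 19, 38, 39]
42 [40, 38, 31, 31, 31, 31, 32, 31, 32, 31, 32, 31, 31, 32, 31, 31, 31, 39, 39]
36 [39, 39, 31, 31, 31, 31, 31, 31, 32, 33, 31, 31, 32, 30, 32, 31, 31, 38, 39]
30 [39, 39, 25, 26, 26, 25, 25, 24, 25, 25, 25, 25, 25, 26, 27, 26, 26, 39, 39]
24 [39, 40, 26, 26, 26, 26, 25, 24, 25, 25, 25, 25, 25, 26, 27, 26, 26, 39, 39]
18 [39, 39, 26, 26, 26, 25, 26, 25, 24, 25, 25, 25, 25, 26, 26, 27, 26, 38, 38]
12 [39, 38, 26, 25, 27, 29, 30, 29, 26, 25, 25, 27, 27, 28, 28, 26, 26, 38, 39]
6 [318, 39, 18, 19, 34, 42, 41, 40, 39, 17, 35, 39, 39, 39, 35, 28, 16, 39, 39]
0 [320, 320, 0, 0, 37, 42, 42, 41, 39, 26, 36, 39, 40, 41, 36, 27, -1, 39, 38]
-6 [314, 315, 314, 0, 37, 42, 42, 41, 39, 28, 37, 38, 40, 40, 37, 26, 0, 39, 38]
-12 [39, 312, 314, 314, 315, 314, 42, 320, 320, 321, 36, 38, 39, 40, 36, 26, 0, 38, 39]
-18 [39, 38, 22, 25, 310, 314, 315, 314, 319, 321, 318, 36, 38, 37, 32, 25, 24, 40, 39]
-24 [39, 39, 27, 28, 27, 27, 25, 29, 30, 316, 316, 308, 301, 26, 25, 26, 25, 39, 39]
-30 [39, 39, 27, 28, 28, 27, 27, 30, 31, 30, 312, 307, 301, 319, 319, 317, 26, 38, 39]
-36 [39, 39, 28, 28, 28, 27, 25, 29, 30, 278, 285, 300, 302, 314, 304, 314, 25, 39, 39]
-42 [39, 39, 28, 28, 28, 27, 25, 27, 30, 281, 280, 301, 303, 304, 305, 26, 25, 38, 39]
-48 [39, 38, 39, 38, 39, 39, 39, 39, 39, 277, 38, 300, 303, 305, 304, 38, 38, 39, 38]
-54 [39, 39, 38, 38, 39, 39, 39, 38, 39, 38, 39, 39, 39, 39, 38, 39, 39, 39, 38]
```

```bash
cat >> h.py <<'E'
def q(deg): a=np.radians(deg)/2; return [np.cos(a),np.sin(a),0,0]
BA=6.2
def bay(x,y):
    a=np.radians(BA); return np.array([.5185+np.cos(a)*x-np.sin(a)*y, -.1525+np.sin(a)*x+np.cos(a)*y])
E
python3 - <<'E'
from h import *
np.set_printoptions(precision=4,suppress=True)
manip.move_to([.601,.156,.40],q(4.4))
manip.move_straight([.601,.156,.263],max_speed=.12)
s=manip.read_state(); print(s["time"],s["tool_pos"],s["wrist_force"],s["ee_rot"])
manip.command_gripper(0.0,120)
s=manip.read_state(); print(s["time"],s["tool_pos"],s["wrist_force"],s["gripper_width"],s["grip_force"])
manip.move_straight([.601,.156,.36],max_speed=.1)
manip.hold(.3); s=manip.read_state(); print(s["time"],s["tool_pos"],s["wrist_force"],s["gripper_width"],s["torque"])
E
```

```text
5.75 [0.6015 0.156  0.264 ] [-0.498   0.9031 -0.3924] [ 0.9993  0.0384  0.0009 -0.    ]
6.3417 [0.6012 0.1561 0.2634] [0.356  1.1321 1.1647] 0.022683660948226065 118.11922788619995
7.7583 [0.6009 0.156  0.3595] [-0.1246 -0.3672 -3.1509] 0.02301793255674858 [0.0151 0.0207 0.0001]
```

```bash
cat >> h.py <<'E'
def press(x,y,zstart=48,zmin=24,fmax=21,tmax=12,hold_n=6):
    xy=bay(x/1e3,y/1e3); Q=q(BA)
    manip.move_to([*xy,.36],Q); manip.hold(.3)
    b=np.mean([manip.read_state()["wrist_force"][2] for _ in range(3)])
    z=zstart; manip.move_straight([*xy,.27+z/1e3],Q,max_speed=.08)
    t0=manip.read_state()["time"]; n=0; log=[]
    while True:
        s=manip.read_state(); F=s["wrist_force"][2]-b; t=s["time"]-t0
        log.append((round(t,1),round(z,1),round((s["tool_pos"][2]-.27)*1e3,1),round(F,1)))
        if F>26: z+=.5; manip.move_straight([*xy,.27+z/1e3],max_speed=.05); continue
        if F>=fmax-3: n+=1
        else: n=0
        if n>=hold_n or z<=zmin or t>tmax: break
        if F>=fmax: manip.hold(.12); continue
        z-=1. if F<3 else .5 if F<12 else .25
        manip.move_straight([*xy,.27+z/1e3],max_speed=.02)
    print(b,len(log)); print(*log[::max(1,len(log)//40)],log[-1])
    return xy
E
python3 - <<'E'
from h import *
xy=press(-4,-18,tmax=8)
s=manip.read_state();print(s["time"],s["torque"],s["wrist_force"])
manip.move_straight([*xy,.33],max_speed=.06)
E
```

```text
-3.624687841394124 34
(0.0, 48, np.float64(47.9), np.float64(-0.8)) (0.2, 47.0, np.float64(47.5), np.float64(0.2)) (0.5, 46.0, np.float64(46.0), np.float64(0.2)) (0.8, 45.0, np.float64(44.9), np.float64(-0.5)) (1.0, 44.0, np.float64(44.1), np.float64(-0.6)) (1.2, 43.0, np.float64(43.3), np.float64(1.6)) (1.5, 42.0, np.float64(42.6), np.float64(4.9)) (1.8, 41.5, np.float64(42.1), np.float64(8.4)) (2.0, 41.0, np.float64(41.4), np.float64(8.4)) (2.2, 40.5, np.float64(40.8), np.float64(7.9)) (2.5, 40.0, np.float64(40.3), np.float64(9.5)) (2.8, 39.5, np.float64(39.9), np.float64(8.6)) (3.0, 39.0, np.float64(39.4), np.float64(9.2)) (3.2, 38.5, np.float64(39.0), np.float64(9.2)) (3.5, 38.0, np.float64(38.5), np.float64(9.8)) (3.8, 37.5, np.float64(37.7), np.float64(7.8)) (4.0, 37.0, np.float64(35.7), np.float64(2.4)) (4.2, 36.0, np.float64(35.0), np.float64(1.4)) (4.5, 35.0, np.float64(34.6), np.float64(0.3)) (4.8, 34.0, np.float64(33.9), np.float64(2.1)) (5.0, 33.0, np.float64(32.9), np.float64(1.4)) (5.2, 32.0, np.float64(31.8), np.float64(0.2)) (5.5, 31.0, np.float64(31.5), np.float64(6.5)) (5.8, 30.5, np.float64(31.4), np.float64(10.3)) (6.0, 30.0, np.float64(31.4), np.float64(11.7)) (6.2, 29.5, np.float64(31.3), np.float64(13.6)) (6.5, 29.2, np.float64(31.3), np.float64(14.8)) (6.7, 29.0, np.float64(31.2), np.float64(16.3)) (7.0, 28.8, np.float64(31.2), np.float64(17.9)) (7.2, 28.5, np.float64(31.2), np.float64(18.4)) (7.5, 28.2, np.float64(31.1), np.float64(20.2)) (7.7, 28.0, np.float64(31.1), np.float64(20.1)) (8.0, 27.8, np.float64(31.0), np.float64(20.8)) (8.2, 27.5, np.float64(31.0), np.float64(22.6)) (8.2, 27.5, np.float64(31.0), np.float64(22.6))
18.2583 [ 1.00955062  0.63202259 -0.01394975] [-0.38989066  2.40465597 19.00632711]
```

```bash
python3 - <<'E'
from h import *
xy=press(-5,20,zstart=45,tmax=9)
s=manip.read_state();print(s["time"],s["torque"],s["wrist_force"])
manip.move_straight([*xy,.36],max_speed=.1)
# look at bay while holding tamper, from the side
manip.move_to([*(bay(-.12,0)),.42],q(BA))
c,W=cap("wrist","w_after"); np.save("w_after.npy",W)
t,_=cap("top","top2")
a=cv2.imread("pics/w_after.png")
cv2.imwrite("pics/m3.png",np.hstack([cv2.resize(a,(480,360)),cv2.resize(cv2.imread("pics/top2.png")[220:340,390:510],(320,360))[:360]]))
x=W[...,0]-.5185; y=W[...,1]+.1525; A=np.radians(BA); bx=(np.cos(A)*x+np.sin(A)*y)*1e3; by=(-np.sin(A)*x+np.cos(A)*y)*1e3; bz=(W[...,2]-.012)*1e3
import warnings; warnings.simplefilter("ignore")
bz[bz>60]=np.nan
for X in range(36,-49,-6):
    print(X,[int(np.nan_to_num(np.nanmax(np.where((abs(bx-X)<3)&(abs(by-Y)<3),bz,-9)))) for Y in range(-54,57,6)])
print(manip.read_state()["time"])
E
```

```text
-4.195914612333949 29
(0.0, 45, np.float64(45.1), np.float64(0.6)) (0.2, 44.0, np.float64(44.5), np.float64(1.0)) (0.5, 43.0, np.float64(43.0), np.float64(0.8)) (0.8, 42.0, np.float64(41.9), np.float64(0.9)) (1.0, 41.0, np.float64(40.9), np.float64(0.7)) (1.2, 40.0, np.float64(39.9), np.float64(0.5)) (1.5, 39.0, np.float64(39.1), np.float64(0.3)) (1.8, 38.0, np.float64(38.3), np.float64(3.2)) (2.0, 37.5, np.float64(37.5), np.float64(1.7)) (2.2, 36.5, np.float64(36.5), np.float64(2.5)) (2.5, 35.5, np.float64(35.3), np.float64(1.8)) (2.8, 34.5, np.float64(34.3), np.float64(2.4)) (3.0, 33.5, np.float64(33.6), np.float64(3.7)) (3.2, 33.0, np.float64(33.3), np.float64(6.2)) (3.5, 32.5, np.float64(33.0), np.float64(8.4)) (3.8, 32.0, np.float64(32.8), np.float64(12.1)) (4.0, 31.8, np.float64(32.7), np.float64(13.8)) (4.2, 31.5, np.float64(32.6), np.float64(13.2)) (4.5, 31.2, np.float64(31.8), np.float64(9.8)) (4.8, 30.8, np.float64(31.6), np.float64(11.5)) (5.0, 30.2, np.float64(31.5), np.float64(15.3)) (5.2, 30.0, np.float64(31.5), np.float64(16.1)) (5.5, 29.8, np.float64(31.4), np.float64
[... 924 characters left out ...]
9, 29, 30, 25, 0, 20, 30, 29, 29, 31, 23, 0, 39, 39]
-6 [40, 39, 0, 0, 28, 29, 29, 29, 27, 0, 19, 30, 30, 31, 30, 22, 0, 38, 40]
-12 [39, 39, 0, 0, 29, 29, 29, 28, 26, 0, 21, 28, 29, 30, 30, 21, -1, 39, 39]
-18 [39, 39, 21, 24, 23, 23, 20, 20, 23, 23, 23, 19, 21, 22, 23, 23, 23, 39, 39]
-24 [39, 39, 27, 29, 28, 27, 25, 30, 31, 31, 31, 29, 25, 26, 26, 26, 26, 39, 39]
-30 [39, 39, 27, 28, 28, 28, 26, 30, 31, 31, 31, 29, 25, 26, 26, 26, 25, 39, 39]
-36 [39, 39, 27, 28, 28, 28, 26, 30, 31, 31, 30, 30, 26, 27, 26, 26, 26, 39, 38]
-42 [39, 39, 27, 28, 28, 28, 26, 29, 30, 31, 30, 26, 25, 26, 26, 26, 25, 38, 40]
-48 [40, 39, 39, 39, 38, 39, 39, 39, 39, 39, 39, 38, 38, 38, 39, 38, 38, 39, 39]
28.4417
```

View pics/m3.png

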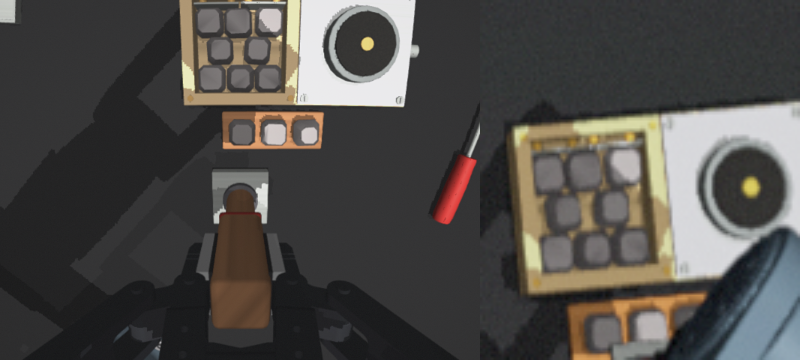

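```bash
python3 - <<'E'
from h import *
manip.move_to([*bay(-.06,0),.40],q(BA))
xy=press(-5,2,zstart=34,tmax=8,fmax=22,hold_n=8)
manip.move_straight([*xy,.36],max_speed=.1)
manip.move_to([.587,.171,.36],q(4.4)); manip.hold(.3)
b=manip.read_state()["wrist_force"][2]
manip.move_straight([.587,.171,.269],max_speed=.08)
z=.269
while True:
    s=manip.read_state(); F=s["wrist_force"][2]-b
    if F>3 or z<.258: break
    z-=.0007; manip.move_straight([.587,.171,z],max_speed=.02)
print("down",z,s["tool_pos"],F,s["time"])
c,W=cap("wrist","w_down")
manip.command_gripper(.03,20); manip.command_gripper(.085)
manip.move_straight([.587,.171,.40],max_speed=.12)
manip.move_to([.54,.13,.42],q(4.4))
c,W=cap("wrist","w_end")
P=W.reshape(-1,3); P=P[~np.isnan(P[:,0])]; P=P[np.hypot(P[:,0]-.587,P[:,1]-.171)<.045]
for lo,hi in[(.12,.15),(.013,.02)]:
    h=P[(P[:,2]>lo)&(P[:,2]<hi)]; print(cv2.minAreaRect((h[:,:2]*1000).astype(np.float32)),len(h),np.median(h[:,2]))
print(manip.read_state()["time"],manip.read_state()["wrist_force"])
c,_=cap("top","t3"); 
cv2.imwrite("pics/m4.png",np.hstack([cv2.resize(cv2.imread("pics/w_end.png"),(400,300)),cv2.resize(cv2.imread("pics/t3.png")[180:360,240:540],(400,300))]))
E
```

```text
-2.6202989800988905 19
(0.0, 34, np.float64(34.3), np.float64(-1.0)) (0.2, 33.0, np.float64(33.4), np.float64(-2.0)) (0.5, 32.0, np.float64(32.0), np.float64(-1.0)) (0.8, 31.0, np.float64(31.7), np.float64(5.1)) (1.0, 30.5, np.float64(31.7), np.float64(9.0)) (1.2, 30.0, np.float64(31.6), np.float64(10.2)) (1.5, 29.5, np.float64(31.5), np.float64(12.8)) (1.8, 29.2, np.float64(31.5), np.float64(14.5)) (2.0, 29.0, np.float64(31.5), np.float64(15.2)) (2.3, 28.8, np.float64(31.5), np.float64(17.1)) (2.5, 28.5, np.float64(31.5), np.float64(18.3)) (2.8, 28.2, np.float64(31.4), np.float64(19.7)) (3.0, 28.0, np.float64(31.4), np.float64(20.3)) (3.3, 27.8, np.float64(31.3), np.float64(20.7)) (3.5, 27.5, np.float64(31.3), np.float64(22.9)) (3.6, 27.5, np.float64(31.3), np.float64(22.7)) (3.7, 27.5, np.float64(31.3), np.float64(23.8)) (3.8, 27.5, np.float64(31.3), np.float64(23.4)) (4.0, 27.5, np.float64(31.3), np.float64(22.8)) (4.0, 27.5, np.float64(31.3), np.float64(22.8))
down 0.2627000000000002 [0.58714227 0.17106505 0.26339031] 6.853702052902306 40.15
((587.1651611328125, 170.93980407714844), (24.288084030151367, 24.44759750366211), 3.7932446002960205) 1578 0.1342569778282851
((586.9669189453125, 170.80592346191406), (40.722713470458984, 41.78619384765625), 3.843414545059204) 1006 0.014675897159789925
42.7333 [-0.10894899 -0.0051837   0.48355509]
```

View pics/m4.png

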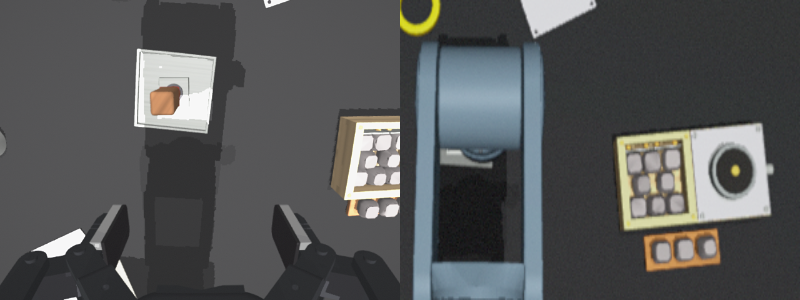

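The left view shows the tamper upright at the middle of its dish (about 165,100). The right view shows the ballast level, with the spares untouched.

```bash
python3 -c "
from h import *
print(manip.finish_job())"
```

```text
the job is handed in; nothing more can be done
None
```

The job is handed in at about 43 s of the 72 s allowed: both perched pieces are down, with all piece tops about 25–31 mm above the bay floor. The last press held about 23 N for half a second, and the tamper stands upright and released in the middle of its dish.

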